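# Roll in and saddle sample jars into a pyramid

## Robot

A 6-joint arm with a two-finger parallel gripper is mounted at the origin on a cart in front of the work surface, level with it; the furniture and walls round the work are solid. World frame = base frame: x ahead of the robot, y to its left, z up, the work surface at z = 0. Lengths are in m, angles in degrees, forces in N, time in s.
With the tool pointing down it reaches from about 0.375 to 0.9 m from the base axis. Payload 3.1 kg.
Tool frame: the origin (TCP) lies between the finger pads; the fingertips stand 11 mm ahead of it and the grasp point (between the pads) lies 8 mm behind it; z points along the fingers, y is the direction in which the jaws open and shut (so a half turn about z gives the same grasp; the last joint's range is limited). The gripper opens to 87 mm and grips with 3 to 60 N. Pads are 19 mm wide; open, the fingers measure 117 mm over their backs; the gripper's body (75 mm by 190 mm) begins 51 mm behind the grasp point.
Start: joints at [60.476, 30.224, 82.088, -0, 67.689, -10.227], TCP at [0.207, 0.59, 0.234] pointing down, gripper open.
Joint ranges: [-176.69, 176.69], [-43.24, 126.21], [12.49, 139.97], [-82, 262], [0, 151.66], [-163.58, 163.58]. Speed limits (degrees/s): [159.86, 159.86, 180, 180, 180, 180].

## Interface

Orientations are given as a 3x3 rotation matrix whose columns are the frame's x, y, z axes.
In Python, from rig import bot, vision gives the robot as it stands. The module is installed in compiled form; this text tells all that it offers.
- The arm moves only by the tool jog_arm, never from a script. Its argument "rows" is a list of rows, each an object with "dp": the shift along the tool's x, y, z in mm, a list of three; "turn": the turn, a rotation vector about the tool's x, y, z in degrees, a list of three; "grip": the opening, from 0 (shut) to 1 (fully open). A call has 1 to 10 rows; each row is the pose to reach, as a shift and turn from the pose commanded when the call began, along the tool's axes at that moment; what a row does not reach only later rows make up. A row lasts 1/10 s, in which the tool goes at most 50 mm and 8.59 degrees, less where a joint would pass 70% of its speed; a pose out of reach is approached as far as the arm can. A call with a gripper value outside its range is refused whole. The fingers move at their own pace and stop on an object; the grip force is fixed at half the most. Time passes only in rows, so rows that repeat a pose let the fingers close. It gives the time, the measured TCP pose, the force and the opening at its end, in the units of the state.
- bot.read_state(): the state, without advancing time (a new reading comes with each control period).
- vision.capture(name): name is "side" or "top" or "wrist"; returns (picture, depth): 480x640x3 uint8, red, green, blue; 480x640 float32, m along the optical axis (not along the pixel's ray), 0 where there is no reading.
- vision.camera_info(name): a dict with "vertical_fov" (degrees; the focal length in pixels is half the picture's height over the tangent of half this angle, whatever the lens; pixels are square), "cx", "cy" (the principal point, pixels), "position" and "rotation" of the camera in the world. Camera axes: x right, y down, z forward; pixel columns grow to the right and rows downward; lengths in m; the calibration is good to about 2 mm. A picture is of the moment at which its call begins: read the wrist's pose just before it. camera_info takes no time and is no camera call; for the wrist camera it gives the pose at the moment of the call.
- bot.hand_in(): hands the job in, once; it reports no verdict.
The state is a dict: "time_s": time; "joint_positions": joint angles; "qvel": joint speeds; "tau": joint torques, N m; "position": TCP position; "tcp_rot": TCP orientation; "force": force on the tool from outside, world axes, zero at the start; "moment": the same for the moment, N m; "opening": opening from 0.0 (shut) to 1.0 (fully open).
Only numpy, scipy, OpenCV 4.12 (cv2) and the standard library are available. Lean on these libraries where they do the work, as an engineer would, in place of code of your own. Each camera call takes 0.05 s, during which the arm holds its last target.

## Task

Finish the pyramid of sample jars in the stacking frame. First roll the jar lying at the frame's mouth in over the spring latch, without lifting it off the bench, until the latch snaps up behind it and the bottom row of three is complete; then lay the three loose jars of the same size on top, parallel to the row, two saddled in the gaps of the bottom row and the last in the gap between those two. Leave the smaller jar and the other things on the bench where they are.

Things in the scene. Friction and masses are not known exactly. Their poses are not given: they have to be found in the camera images.
- frame: U-shaped sheet-metal frame fixed on the bench, no floor. Origin on the bench, mid-bay; own +x = the way jars roll in (about the robot's left to right), y = the way jars lie, z up. Cheeks 26 mm high, inner faces at y = +-31 mm, from x = -99 to 67 mm, flaring out to x = -131 mm; flanges 3 mm high to y = +-49 mm. End stop 30 mm high, inner face at x = 65 mm. Bay holds 3 jars side by side, about 5 mm to spare
- latch (a joint): one-way spring flap, 54 mm wide, hinged on the bench at frame x = -96 mm, rising like a ramp to its inner edge at x = -62 mm, 8.5 mm high. Angle in rad: 0 = up (jars cannot roll out), 0.24 = pressed flat. A jar pushed up the ramp presses it (about 1 N at the edge); it snaps up once the jar is past. Fingertips lower than 10 mm over the flap hold it down
- base_1: sample jar with screw cap, 42 mm diameter, 52 mm long, about 90 g, smooth cylinder with flat ends, lying in the bay against the end stop; its origin is its centre, its own y axis is the jar's axis (the cap is at the -y end), x and z may be rolled any way
- base_2: sample jar like base_1, lying in the bay next to base_1; its origin is its centre, its own y axis is the jar's axis (the cap is at the -y end), x and z may be rolled any way
- roller: sample jar like base_1, lying on the bench in front of the frame's mouth, its axis nearly parallel to the frame's y; this is the one to roll in over the latch, never raised more than 24 mm; its origin is its centre, its own y axis is the jar's axis (the cap is at the -y end), x and z may be rolled any way
- jar_a: loose sample jar like base_1 (42 mm diameter, 52 mm long, about 90 g) lying on the bench; can be gripped by its two flat ends (52 mm apart); the three jar_a, jar_b, jar_c are interchangeable; its origin is its centre, its own y axis is the jar's axis (the cap is at the -y end), x and z may be rolled any way
- jar_b: loose sample jar like base_1 (42 mm diameter, 52 mm long, about 90 g) lying on the bench; can be gripped by its two flat ends (52 mm apart); the three jar_a, jar_b, jar_c are interchangeable; its origin is its centre, its own y axis is the jar's axis (the cap is at the -y end), x and z may be rolled any way
- jar_c: loose sample jar like base_1 (42 mm diameter, 52 mm long, about 90 g) lying on the bench; can be gripped by its two flat ends (52 mm apart); the three jar_a, jar_b, jar_c are interchangeable; its origin is its centre, its own y axis is the jar's axis (the cap is at the -y end), x and z may be rolled any way
- small_jar: smaller jar of the same look, 30 mm diameter, 44 mm long, lying on the bench among the loose jars; does not belong to the pyramid, stays where it is; its origin is its centre, own y its axis
- slot_base (a point): centre of the third bottom-row jar when rolled in (frame x = -42 mm, 21 mm above the bench)
- slot_mid_stop (a point): where the centre of a jar lies that is saddled between base_1 and base_2 (57 mm above the bench)
- slot_mid_latch (a point): where the centre of a jar lies that is saddled between base_2 and the rolled-in jar (57 mm above the bench)
- slot_top (a point): where the centre of the topmost jar lies, saddled between the two middle jars (94 mm above the bench)
- petri: bystander, to be left alone: closed round dish, 81 mm across and 5 mm high, lying flat at the front left; origin at the centre of its underside
- blue_block: bystander, to be left alone: plain block-shaped tube rack, 40x60x28 mm, at the front right between loose jars; origin at the centre of its underside
- tip_rack: bystander, to be left alone: box of pipette tips, 88x122x54 mm, at the back; origin at the centre of its underside
- tape: bystander, to be left alone: desk tape dispenser, 44x136x69 mm, at the right; origin at the centre of its underside
- bottle: bystander, to be left alone: screw-cap reagent bottle standing upright, 44 mm across and 98 mm high, at the back left; origin at the centre of its underside
Not all that is in view belongs to the job. Leave any pink or turquoise look-alike of the jar_c alone. Leave any red look-alike of the jar_b alone.

How it is judged:
By the outcome, as a careful person would: the job done as asked, in the order asked, and still so for the second after the job is handed in, with the robot touching nothing.
It also fails if it takes over 72 s, if anything falls off the work surface, if the arm or the gripper's body presses on something with over 40 N, if the wrist force passes 120 N, or if a joint passes its speed limit or range.

## Working session

There is one attempt and no reset: what is moved stays moved. The work goes in short steps, Python scripts to look and compute and a tool call to move; the robot and the scene stay as the last step left them, time stands still between calls to the robot, and variables do not carry over. Pictures are saved under pics/ and viewed, and the job is handed in when it is done.

Besides the shell and the picture viewer there is one more tool, called as name(argument=value, ...) on one line, values as JSON. jog_arm: Moves the arm, as the interface text tells. Its arguments: {"type":"object","properties":{"rows":{"type":"array"}},"required":["rows"]}

```bash
mkdir -p pics; python3 - <<'E'
from rig import bot, vision
import cv2,numpy as np
s=bot.read_state()
print(s)
for n in ["side","top","wrist"]:
    i=vision.camera_info(n);print(n,i)
    p,d=vision.capture(n)
    cv2.imwrite(f"pics/{n}0.png",p[:,:,::-1]); np.save(f"{n}0_d.npy",d); np.save(f"{n}0_p.npy",p)
E
```

```text
{'time_s': 0.0, 'joint_positions': array([ 6.04755369e+01,  3.02798679e+01,  8.21563994e+01, -2.96917426e-04,
        6.76897207e+01, -1.02278223e+01]), 'qvel': array([ 0.05216716,  0.03815234, -0.01690283, -0.00554583,  0.06391629,
       -0.10325311]), 'tau': array([ 1.11293843e-04, -4.40038133e+01, -1.76591724e+01,  6.31416868e-02,
        5.84713288e-02, -2.00482464e-04]), 'position': array([0.20615864, 0.5892643 , 0.23256188]), 'tcp_rot': array([[-9.43820771e-01,  3.30456029e-01, -1.07943704e-03],
       [ 3.30457567e-01,  9.43818906e-01, -1.91572797e-03],
       [ 3.85729231e-04, -2.16481198e-03, -9.99997582e-01]]), 'force': array([-0.35816206,  0.71670056,  0.0865562 ]), 'moment': array([-0.05084826, -0.00459765,  0.0226028 ]), 'opening': 0.9984497316467174}
side {'vertical_fov': 52.344395695613684, 'cx': 326.4874037616056, 'cy': 241.7395266614108, 'position': array([0.57148426, 0.99068422, 0.9193412 ]), 'rotation': array([[-9.99996353e-01, -5.84875150e-04, -2.63682708e-03],
       [ 1.70604605e-03,  6.20071941e-01, -7.84543101e-01],
       [ 2.09388225e-03, -7.84544738e-01, -6.20068682e-01]])}
top {'vertical_fov': 57.12604890922132, 'cx': 320.1720234879727, 'cy': 239.0615690689663, 'position': array([ 0.38494417, -0.01952169,  1.12374708]), 'rotation': array([[ 0.02634138, -0.98398867,  0.17627374],
       [-0.99886744, -0.03289756, -0.03437423],
       [ 0.03962282, -0.17516863, -0.98374081]])}
wrist {'vertical_fov': 60.286770125993456, 'cx': 316.1724887214868, 'cy': 235.97828246851282, 'position': array([0.14359732, 0.61016437, 0.38442812]), 'rotation': array([[ 0.33046327,  0.91635298,  0.22603372],
       [ 0.94381332, -0.32002474, -0.08246562],
       [-0.00323124,  0.24058549, -0.97062257]])}
```

View pics/top0.png

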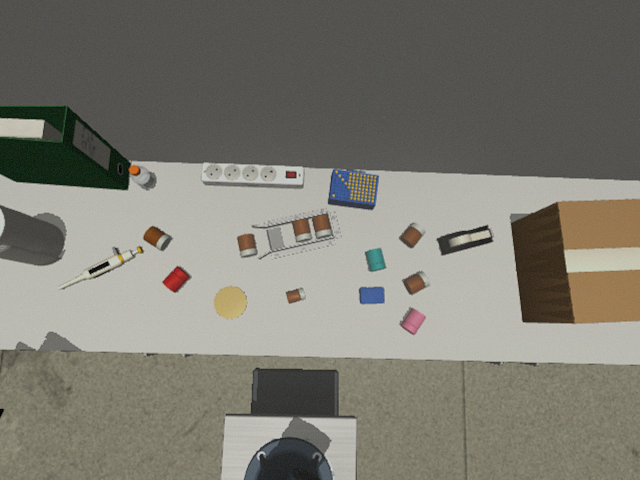

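View pics/side0.png

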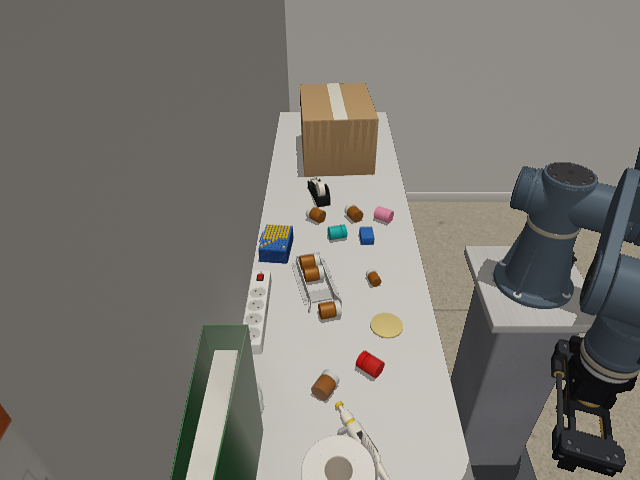

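View pics/wrist0.png

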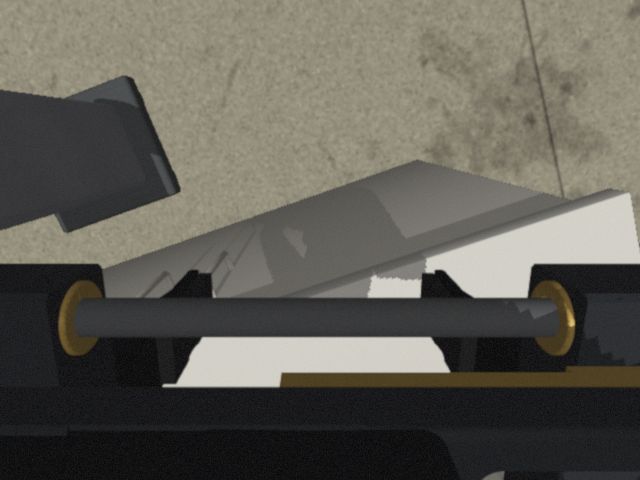

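The top view shows these candidates:
- **Loose full-size brown jars:** (156,238), (412,235) and (416,283).
- **Roller:** (247,245), at the frame's mouth.
- **Base jars:** (302,229) and (322,225).
- **Small jar:** (295,295), to be left alone.
- **Look-alikes to leave alone:** red (176,279), teal (375,260) and pink (413,321).

Next I'll measure coarse positions from the top view.

```bash
cat > h.py <<'E'
import numpy as np,cv2
def f_of(i): return 240/np.tan(np.radians(i['vertical_fov']/2))
def ray(i,u,v):
    f=f_of(i); u=np.asarray(u,float);v=np.asarray(v,float)
    d=np.stack([(u-i['cx'])/f,(v-i['cy'])/f,np.ones_like(u)],-1)
    return d@np.asarray(i['rotation']).T
def onz(i,u,v,z):
    r=ray(i,u,v); o=np.asarray(i['position'])
    return o+r*((z-o[2])/r[...,2])[...,None]
def cloud(i,d):
    v,u=np.mgrid[0:480,0:640]
    return np.asarray(i['position'])+ray(i,u,v)*d[...,None]
def proj(i,P):
    c=(np.asarray(P,float)-i['position'])@np.asarray(i['rotation']); f=f_of(i)
    return c[...,0]/c[...,2]*f+i['cx'],c[...,1]/c[...,2]*f+i['cy']
def brown(p):
    h=cv2.cvtColor(p,cv2.COLOR_RGB2HSV)
    return ((h[...,0]>=4)&(h[...,0]<=17)&(h[...,1]>130)&(h[...,2]>50)).astype(np.uint8)
def comps(m,amin):
    n,l,s,c=cv2.connectedComponentsWithStats(m,connectivity=8)
    return [(l==k,s[k],c[k]) for k in range(1,n) if s[k][4]>=amin]
E
python3 - <<'E'
from h import *
from rig import vision
for n in ["top","side"]:
    i=vision.camera_info(n);p=np.load(n+"0_p.npy");d=np.load(n+"0_d.npy");C=cloud(i,d)
    # bench check
    print(n,"bench z", np.median(C[290:300,320:330,2]) if n=="top" else np.median(C[290:300,350:360,2]))
    for m,s,c in comps(brown(p),25):
        P=C[m&(d>0)]
        if abs(P[:,1]).max()>0.7 : continue
        r=cv2.minAreaRect(np.float32(P[:,:2]*1000))
        print(c.round(1),s[4],"med",np.median(P,0).round(3),"ztop",np.percentile(P[:,2],97).round(3),"rect",np.round(r[0]),np.round(r[1]),round(r[2]))
E
python3 - <<'E'
import cv2
p=cv2.imread('pics/top0.png')
cv2.imwrite('pics/topz.png',cv2.resize(p[195:335,130:450],None,fx=2.5,fy=2.5,interpolation=cv2.INTER_CUBIC))
E
```

```text
top bench z 0.0014206091289901135
[133.6 169.8] 88 med [0.722 0.395 0.099] ztop 0.103 rect [738. 416.] [75. 21.] 53
[321.1 222.1] 85 med [ 0.622 -0.058  0.043] ztop 0.046 rect [622. -57.] [35. 23.] 12
[300.9 226. ] 86 med [ 0.611 -0.008  0.043] ztop 0.046 rect [610.  -9.] [34. 21.] 12
[152.6 235.1] 219 med [0.575 0.356 0.041] ztop 0.046 rect [575. 356.] [36. 38.] 58
[413.  235.5] 79 med [ 0.595 -0.291  0.042] ztop 0.046 rect [ 595. -292.] [25. 34.] 61
[244.5 241.2] 91 med [0.567 0.13  0.043] ztop 0.046 rect [566. 132.] [35. 27.] 3
[415.9 283.9] 61 med [ 0.474 -0.296  0.043] ztop 0.047 rect [ 474. -297.] [17. 34.] 28
side bench z -0.0009212012342321718
[354.5 213.5] 175 med [ 0.479 -0.281  0.029] ztop 0.042 rect [ 477. -291.] [41. 41.] 28
[317.1 214.8] 178 med [ 0.597 -0.276  0.029] ztop 0.042 rect [ 600. -279.] [37. 50.] 79
[309.  267.6] 389 med [ 0.616 -0.011  0.034] ztop 0.042 rect [617. -28.] [39. 96.] 14
[373.9 278.8] 134 med [0.44  0.018 0.023] ztop 0.03 rect [440.   8.] [29. 36.] 20
[326.8 309.8] 256 med [0.567 0.142 0.033] ztop 0.043 rect [567. 132.] [38. 41.] 14
[325.2 384.6] 292 med [0.57  0.364 0.038] ztop 0.043 rect [573. 360.] [40. 37.] 58
```

View pics/topz.png

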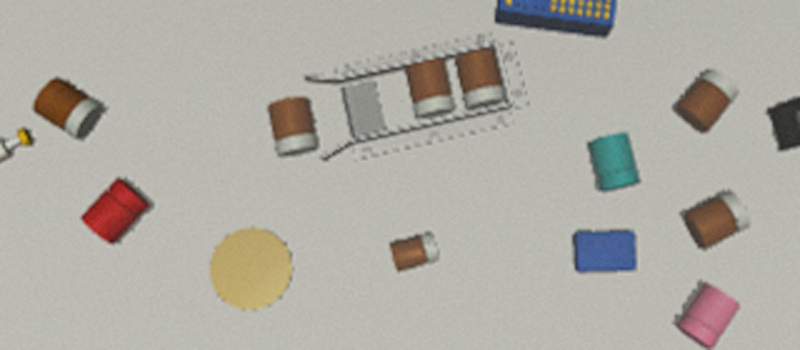

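```bash
cat >> h.py <<'E'
def ridge(C,d,c,r=0.045,z0=0.035,z1=0.05):
    m=(d>0)&(np.hypot(C[...,0]-c[0],C[...,1]-c[1])<r)&(C[...,2]>z0)&(C[...,2]<z1)
    P=C[m]
    rc=cv2.minAreaRect(np.float32(P[:,:2]*1000)); b=cv2.boxPoints(rc)
    e=[b[1]-b[0],b[2]-b[1]]; k=int(np.linalg.norm(e[1])>np.linalg.norm(e[0])); a=e[k]
    q=np.degrees(np.arctan2(a[1],a[0]))%180
    return np.round(rc[0],1),np.round([np.linalg.norm(e[k]),np.linalg.norm(e[1-k])]),round(q,1),P
E
python3 - <<'E'
from h import *
from rig import vision
T=dict(left=(.568,.352),roller=(.558,.13),b2=(.6,-.01),b1=(.612,-.06),R1=(.602,-.297),R2=(.478,-.303))
for n in ["top","side"]:
    i=vision.camera_info(n);d=np.load(n+"0_d.npy");C=cloud(i,d)
    for k,c in T.items():
        # refine by iterating
        for _ in range(2):
            o=ridge(C,d,c,0.036 if k[0]!='b' else 0.03); c=tuple(o[0]/1000)
        print(n,k,o[0],o[1],"axis",o[2],len(o[3]),"zmax",np.percentile(o[3][:,2],95).round(3))
i=vision.camera_info("top")
# frame features in the enlarged picture (px -> px/2.5 + offset)
for name,(u,v),z in [("mouthFarTip",(306,78),.026),("mouthNearTip",(325,157),.026),("farCheek",(344,80),.026),("nearCheek",(353,138),.026),("stopNear",(507,100),.03),("flap TL",(343,84),0),("flap BL",(356,138),0),("flap TR",(373,82),.008),("flap BR",(383,134),.008)]:
    print(name,onz(i,130+u/2.5,195+v/2.5,z).round(4))
E
```

```text
top left [570.2 348.9] [55. 34.] axis 62.3 284 zmax 0.046
top roller [558.5 126. ] [52. 37.] axis 14.6 280 zmax 0.046
top b2 [602.9 -11.5] [52. 37.] axis 15.6 270 zmax 0.045
top b1 [614.9 -65.1] [52. 42.] axis 15.7 263 zmax 0.046
top R1 [ 600.3 -294. ] [52. 36.] axis 139.9 256 zmax 0.046
top R2 [ 478.4 -302.5] [53. 34.] axis 117.4 281 zmax 0.045
side left [571. 353.] [55. 31.] axis 56.4 297 zmax 0.043
side roller [560.  132.2] [52. 35.] axis 14.1 174 zmax 0.043
side b2 [604.2  -6. ] [52. 33.] axis 15.5 131 zmax 0.043
side b1 [615.6 -56.3] [52. 32.] axis 12.5 128 zmax 0.042
side R1 [ 605.3 -288.3] [56. 31.] axis 146.6 85 zmax 0.043
side R2 [ 481.6 -297.5] [55. 31.] axis 120.2 84 zmax 0.043
mouthFarTip [0.6089 0.1144 0.026 ]
mouthNearTip [0.5291 0.0912 0.026 ]
farCheek [0.6082 0.076  0.026 ]
nearCheek [0.5492 0.0643 0.026 ]
stopNear [ 0.5924 -0.0894  0.03  ]
flap TL [0.6092 0.0791 0.    ]
flap BL [0.5532 0.0632 0.    ]
flap TR [0.6108 0.0478 0.008 ]
flap BR [0.557  0.0353 0.008 ]
```

jog_arm(rows=[{"dp":[-289,-221,-64],"turn":[0,0,28]},{"dp":[-289,-221,-64],"turn":[0,0,28]},{"dp":[-289,-221,-64],"turn":[0,0,28]},{"dp":[-289,-221,-64],"turn":[0,0,28]},{"dp":[-289,-221,-64],"turn":[0,0,28]},{"dp":[-289,-221,-64],"turn":[0,0,28]},{"dp":[-289,-221,-64],"turn":[0,0,28]},{"dp":[-578,-443,-127],"turn":[0,0,57]},{"dp":[-578,-443,-127],"turn":[0,0,57]},{"dp":[-578,-443,-127],"turn":[0,0,57]}])

```text
schema error: expected keys dp, turn, grip
```

jog_arm(rows=[{"dp":[-578,-443,-127],"turn":[0,0,57],"grip":1},{"dp":[-578,-443,-127],"turn":[0,0,57],"grip":1},{"dp":[-578,-443,-127],"turn":[0,0,57],"grip":1},{"dp":[-578,-443,-127],"turn":[0,0,57],"grip":1},{"dp":[-578,-443,-127],"turn":[0,0,57],"grip":1},{"dp":[-578,-443,-127],"turn":[0,0,57],"grip":1},{"dp":[-578,-443,-127],"turn":[0,0,57],"grip":1},{"dp":[-578,-443,-127],"turn":[0,0,57],"grip":1},{"dp":[-578,-443,-127],"turn":[0,0,57],"grip":1},{"dp":[-578,-443,-127],"turn":[0,0,57],"grip":1}])

```text
time_s: 1.15
position: [0.477, 0.176, 0.3197]
tcp_rot: [[-0.237, 0.972, -0.0], [0.972, 0.237, 0.0], [0.0, -0.0, -1.0]]
force: [0.8, 0.2, -0.6]
opening: 1.0
```

jog_arm(rows=[{"dp":[-221,78,-40],"turn":[0,0,0],"grip":1},{"dp":[-221,78,-40],"turn":[0,0,0],"grip":1},{"dp":[-221,78,-40],"turn":[0,0,0],"grip":1},{"dp":[-221,78,-40],"turn":[0,0,0],"grip":1},{"dp":[-221,78,-40],"turn":[0,0,0],"grip":1},{"dp":[-221,78,-40],"turn":[0,0,0],"grip":1},{"dp":[-221,78,-40],"turn":[0,0,0],"grip":0.2}])

```text
time_s: 1.85
position: [0.6043, -0.0189, 0.3587]
tcp_rot: [[-0.235, 0.972, -0.002], [0.972, 0.235, 0.001], [0.001, -0.002, -1.0]]
force: [-0.6, -0.3, -0.3]
opening: 0.96
```

```bash
cat > w.py <<'E'
import sys
from h import *
from rig import bot,vision
tag=sys.argv[1]
s=bot.read_state();i=vision.camera_info("wrist");p,d=vision.capture("wrist")
np.savez(f"{tag}.npz",p=p,d=d,position=i['position'],rotation=i['rotation'],cx=i['cx'],cy=i['cy'],vertical_fov=i['vertical_fov'])
cv2.imwrite(f"pics/{tag}.png",p[:,:,::-1]);print(s['time_s'],s['position'].round(4),i['position'])
E
python3 w.py w1
```

```text
1.85 [ 0.6043 -0.0189  0.3587] [0.58842445 0.04367751 0.51048526]
```

View pics/w1.png

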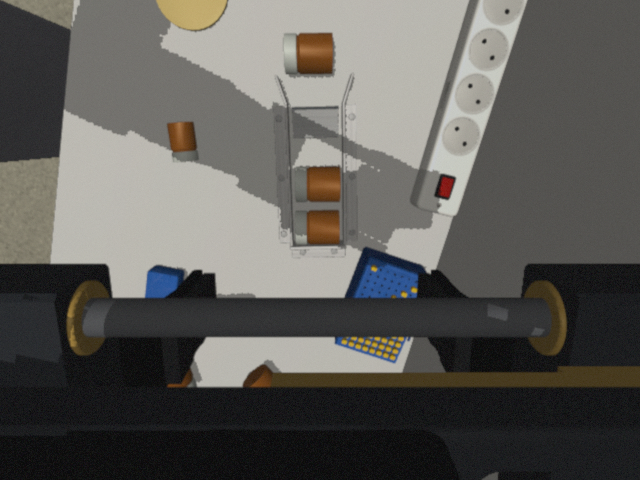

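Wrist view: roller at (309,53), flap at (316,122), base_2 at (318,184), base_1 at (318,228), small jar at (182,140). I'll take the profile from the depth image.

```bash
python3 - <<'E'
from h import *
from scipy.optimize import least_squares
q=np.load("w1.npz");i={k:q[k] for k in q.files};d=i['d'];C=cloud(i,d);m0=d>0
print("bench",np.median(C[100:140,420:440,2]) , np.median(C[200:230,200:240,2]))
for nm,(u0,u1,v0,v1) in dict(roller=(286,333,30,78),b2=(296,340,165,206),b1=(296,340,209,248)).items():
    M=np.zeros_like(m0);M[v0:v1,u0:u1]=1;P=C[M&m0&(C[...,2]>0.018)]
    # cylinder fit r=21: axis dir angle a, offset, z
    def res(x):
        n=np.array([-np.sin(x[0]),np.cos(x[0])]);s=P[:,:2]@n-x[1]
        return np.hypot(s,P[:,2]-x[2])-.021
    a0=np.radians(14);n=np.array([-np.sin(a0),np.cos(a0)])
    r=least_squares(res,[a0,(P[:,:2]@n).mean(),.021],loss='soft_l1',f_scale=.001)
    a,o,z=r.x;A=np.array([np.cos(a),np.sin(a)]);t=P[:,:2]@A;lo,hi=np.percentile(t,[1,99]);n=np.array([-A[1],A[0]])
    c=A*(lo+hi)/2+n*o
    print(nm,"deg",np.degrees(a).round(2),"c",c.round(4),"z",z.round(4),"len",(hi-lo).round(4),"rms",np.sqrt(np.mean(r.fun**2)).round(5))
for nm,(u,v),z in [("cheek L mouth",(289,108),.026),("cheekR mouth",(345,106),.026),("cheekL end",(292,248),.026),("cheekR end",(344,248),.026),("flap hinge L",(293,107),0.),("flap hinge R",(340,107),0.),("flap edge L",(293,138),.0085),("flap edge R",(340,138),.0085),("tipL",(277,76),.026),("tipR",(353,74),.026)]:
    print(nm,onz(i,u,v,z)[:2].round(4))
E
python3 -c "
import cv2
p=cv2.imread('pics/w1.png');cv2.imwrite('pics/w1z.png',cv2.resize(p[20:265,250:380],None,fx=2.4,fy=2.4,interpolation=cv2.INTER_CUBIC))"
```

```text
bench 0.0007343915812564883 0.000625988126505661
roller deg 14.18 c [0.5594 0.1248] z 0.021 len 0.0487 rms 0.00084
b2 deg 13.92 c [ 0.602  -0.0123] z 0.021 len 0.049 rms 0.00082
b1 deg 14.74 c [ 0.6143 -0.0631] z 0.0211 len 0.0504 rms 0.00116
cheek L mouth [0.5508 0.0629]
cheekR mouth [0.6113 0.0797]
cheekL end [ 0.5902 -0.0953]
cheekR end [ 0.6517 -0.0804]
flap hinge L [0.5532 0.0661]
flap hinge R [0.6071 0.0792]
flap edge L [0.5615 0.0316]
flap edge R [0.6155 0.0447]
tipL [0.5306 0.0927]
tipR [0.6114 0.1144]
```

View pics/w1z.png

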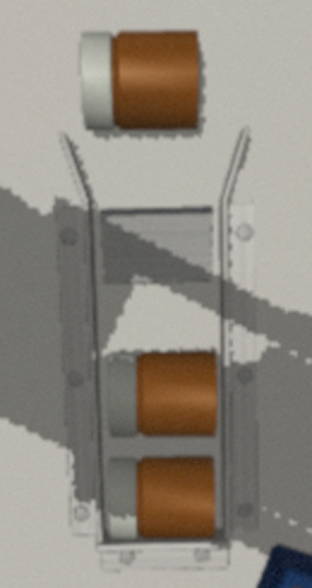

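Fit results:
- **Frame:** origin (0.6037, −0.0204), jar axis at 14.0°. The cheeks, hinge and flap edge all agree with the given dimensions.
- **Roller:** frame x = −152 mm, y = −8 mm.

I'll grip the roller by its ends, slide it 8 mm sideways to centre it on the bench, then push it in.

jog_arm(rows=[{"dp":[150,-10,80],"turn":[0,0,-0.3],"grip":1},{"dp":[150,-10,160],"turn":[0,0,-0.3],"grip":1},{"dp":[150,-10,250],"turn":[0,0,-0.3],"grip":1},{"dp":[150,-10,250],"turn":[0,0,-0.3],"grip":1},{"dp":[150,-10,250],"turn":[0,0,-0.3],"grip":1},{"dp":[150,-10,250],"turn":[0,0,-0.3],"grip":1},{"dp":[150,-10,280],"turn":[0,0,-0.3],"grip":1},{"dp":[150,-10,310],"turn":[0,0,-0.3],"grip":1},{"dp":[150,-10,335],"turn":[0,0,-0.3],"grip":1},{"dp":[150,-10,335],"turn":[0,0,-0.3],"grip":1}])

```text
time_s: 2.9
position: [0.5553, 0.1265, 0.0217]
tcp_rot: [[-0.244, 0.97, -0.008], [0.97, 0.244, -0.0], [0.002, -0.008, -1.0]]
force: [-0.5, -0.5, -0.5]
opening: 1.0
```

jog_arm(rows=[{"dp":[0,0,0],"turn":[0,0,0],"grip":0.65},{"dp":[0,0,0],"turn":[0,0,0],"grip":0.62},{"dp":[0,0,0],"turn":[0,0,0],"grip":0.55},{"dp":[0,0,0],"turn":[0,0,0],"grip":0.5}])

```text
time_s: 3.3
position: [0.5602, 0.1251, 0.0258]
tcp_rot: [[-0.242, 0.97, 0.002], [0.97, 0.242, 0.0], [-0.001, 0.002, -1.0]]
force: [0.3, -0.3, -0.8]
opening: 0.724
```

jog_arm(rows=[{"dp":[0,0,7],"turn":[0,0,0],"grip":0.5},{"dp":[0,0,7],"turn":[0,0,0],"grip":0.5},{"dp":[0,0,7],"turn":[0,0,0],"grip":0.5},{"dp":[0,0,7],"turn":[0,0,0],"grip":0.5},{"dp":[0,2,7],"turn":[0,0,0],"grip":0.5},{"dp":[0,5,7],"turn":[0,0,0],"grip":0.5},{"dp":[0,7,7],"turn":[0,0,0],"grip":0.5},{"dp":[0,7,7],"turn":[0,0,0],"grip":0.5},{"dp":[0,7,7],"turn":[0,0,0],"grip":0.5}])

```text
time_s: 4.2
position: [0.5666, 0.1268, 0.0173]
tcp_rot: [[-0.242, 0.97, 0.001], [0.97, 0.242, 0.0], [-0.0, 0.001, -1.0]]
force: [0.3, 0.2, -0.8]
opening: 0.591
```

jog_arm(rows=[{"dp":[0,0,0],"turn":[0,0,0],"grip":0.75},{"dp":[0,0,0],"turn":[0,0,0],"grip":0.75},{"dp":[0,0,-30],"turn":[0,0,0],"grip":0.75},{"dp":[0,0,-60],"turn":[0,0,0],"grip":0.75},{"dp":[20,0,-60],"turn":[0,0,0],"grip":0.7},{"dp":[50,0,-60],"turn":[0,0,0],"grip":0.2},{"dp":[50,0,-60],"turn":[0,0,0],"grip":0.2},{"dp":[50,0,-60],"turn":[0,0,0],"grip":0.2},{"dp":[50,0,-60],"turn":[0,0,0],"grip":0.2},{"dp":[50,0,-60],"turn":[0,0,0],"grip":0.2}])

```text
time_s: 5.2
position: [0.5543, 0.1744, 0.0773]
tcp_rot: [[-0.241, 0.971, -0.0], [0.971, 0.241, -0.0], [-0.0, -0.0, -1.0]]
force: [-0.6, 0.7, 0.0]
opening: 0.33
```

```bash
python3 - <<'E'
from rig import bot,vision
import cv2,numpy as np
p,d=vision.capture("top");np.save("t1p.npy",p);np.save("t1d.npy",d)
cv2.imwrite("pics/t1.png",cv2.resize(p[190:300,180:360],None,fx=4,fy=4)[:,:,::-1])
p,d=vision.capture("side")
cv2.imwrite("pics/s1.png",cv2.resize(p[230:340,250:420],None,fx=4,fy=4)[:,:,::-1]);print(bot.read_state()['opening'])
E
```

```text
0.25516300614845316
```

View pics/s1.png

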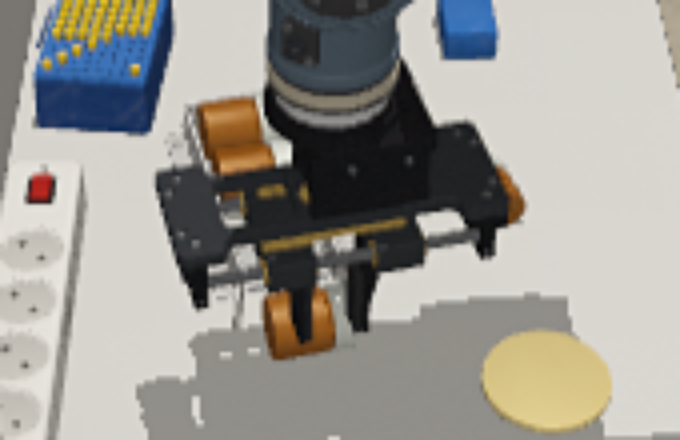

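jog_arm(rows=[{"dp":[0,0,30],"turn":[0,0,0],"grip":0.2},{"dp":[0,0,51],"turn":[0,0,0],"grip":0.2},{"dp":[-5,0,51],"turn":[0,0,0],"grip":0.2},{"dp":[-12,0,51],"turn":[0,0,0],"grip":0.2},{"dp":[-20,0,51],"turn":[0,0,0],"grip":0.2},{"dp":[-28,0,51],"turn":[0,0,0],"grip":0.2},{"dp":[-36,0,51],"turn":[0,0,0],"grip":0.2},{"dp":[-44,0,51],"turn":[0,0,0],"grip":0.2},{"dp":[-52,0,51],"turn":[0,0,0],"grip":0.2},{"dp":[-60,0,51],"turn":[0,0,0],"grip":0.2}])

```text
time_s: 6.3
position: [0.5688, 0.1162, 0.0266]
tcp_rot: [[-0.242, 0.97, 0.0], [0.97, 0.242, -0.0], [-0.0, 0.0, -1.0]]
force: [0.7, 0.3, 1.1]
opening: 0.2
```

jog_arm(rows=[{"dp":[-7,0,0],"turn":[0,0,0],"grip":0.2},{"dp":[-14,0,0],"turn":[0,0,0],"grip":0.2},{"dp":[-21,0,0],"turn":[0,0,0],"grip":0.2},{"dp":[-28,0,0],"turn":[0,0,0],"grip":0.2},{"dp":[-35,0,0],"turn":[0,0,0],"grip":0.2},{"dp":[-42,0,0],"turn":[0,0,0],"grip":0.2},{"dp":[-49,0,0],"turn":[0,0,0],"grip":0.2},{"dp":[-56,0,0],"turn":[0,0,0],"grip":0.2}])

```text
time_s: 7.1
position: [0.5823, 0.0618, 0.0263]
tcp_rot: [[-0.242, 0.97, -0.0], [0.97, 0.242, -0.0], [-0.0, -0.0, -1.0]]
force: [0.3, 0.0, -1.4]
opening: 0.203
```

```bash
python3 - <<'E'
from rig import bot,vision
import cv2,numpy as np
p,d=vision.capture("top")
cv2.imwrite("pics/t2.png",cv2.resize(p[190:300,180:360],None,fx=4,fy=4)[:,:,::-1])
p,d=vision.capture("side")
cv2.imwrite("pics/s2.png",cv2.resize(p[230:340,250:420],None,fx=4,fy=4)[:,:,::-1]);print(bot.read_state()['force'])
E
```

```text
[ 0.30599108 -0.8481223  -0.05229656]
```

View pics/s2.png

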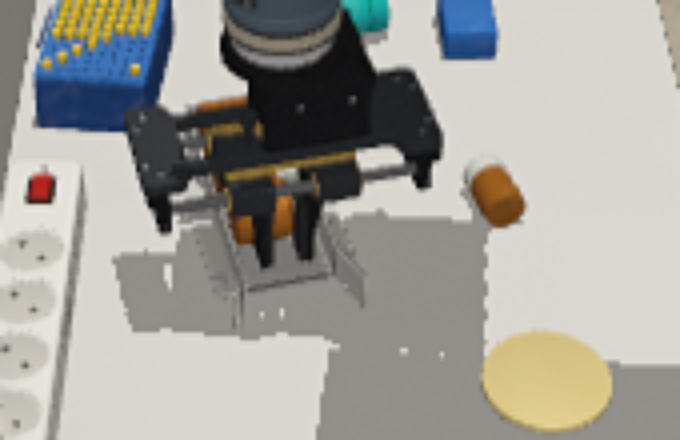

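View pics/t2.png

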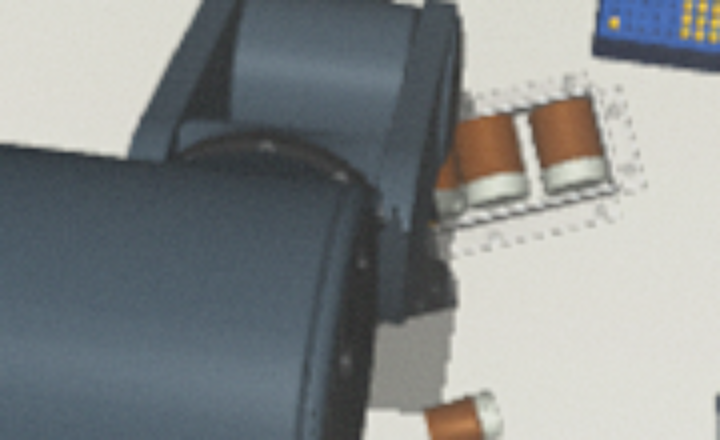

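jog_arm(rows=[{"dp":[-4,0,0],"turn":[0,0,0],"grip":0.2},{"dp":[-8,0,0],"turn":[0,0,0],"grip":0.2},{"dp":[-12,0,0],"turn":[0,0,0],"grip":0.2},{"dp":[-14,0,0],"turn":[0,0,0],"grip":0.2},{"dp":[-14,0,0],"turn":[0,0,0],"grip":0.2}])

```text
time_s: 7.7
position: [0.5852, 0.0496, 0.0264]
tcp_rot: [[-0.242, 0.97, -0.001], [0.97, 0.242, 0.001], [0.001, -0.0, -1.0]]
force: [-1.8, 1.9, 0.8]
opening: 0.205
```

jog_arm(rows=[{"dp":[-2,0,0],"turn":[0,0,0],"grip":0.2},{"dp":[-2,0,0],"turn":[0,0,0],"grip":0.2},{"dp":[-2,0,0],"turn":[0,0,0],"grip":0.2}])

```text
time_s: 8.0
position: [0.5848, 0.0492, 0.0263]
tcp_rot: [[-0.242, 0.97, -0.002], [0.97, 0.242, 0.002], [0.003, -0.002, -1.0]]
force: [-1.2, 8.0, 2.0]
opening: 0.198
```

jog_arm(rows=[{"dp":[8,0,0],"turn":[0,0,0],"grip":0.2},{"dp":[8,0,-40],"turn":[0,0,0],"grip":0.2},{"dp":[8,0,-90],"turn":[0,0,0],"grip":0.5},{"dp":[-20,0,-130],"turn":[0,0,0],"grip":1},{"dp":[-60,0,-170],"turn":[0,0,0],"grip":1},{"dp":[-78,0,-210],"turn":[0,0,0],"grip":1},{"dp":[-78,0,-250],"turn":[0,0,0],"grip":1},{"dp":[-78,0,-290],"turn":[0,0,0],"grip":1},{"dp":[-78,0,-290],"turn":[0,0,0],"grip":1}])

```text
time_s: 8.9
position: [0.6083, -0.03, 0.3234]
tcp_rot: [[-0.241, 0.97, 0.014], [0.97, 0.241, -0.004], [-0.008, 0.012, -1.0]]
force: [-0.2, -0.2, 0.1]
opening: 0.75
```

```bash
python3 w.py w2; python3 -c "
import cv2
p=cv2.imread('pics/w2.png');cv2.imwrite('pics/w2z.png',cv2.resize(p[0:265,220:420],None,fx=3,fy=3,interpolation=cv2.INTER_CUBIC)[:600])"
```

```text
8.9 [ 0.6083 -0.03    0.3234] [0.58960024 0.03334732 0.47463682]
```

View pics/w2.png

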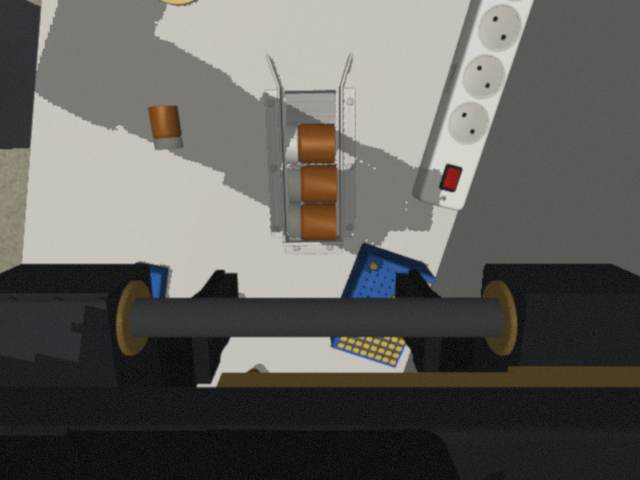

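View pics/w2z.png

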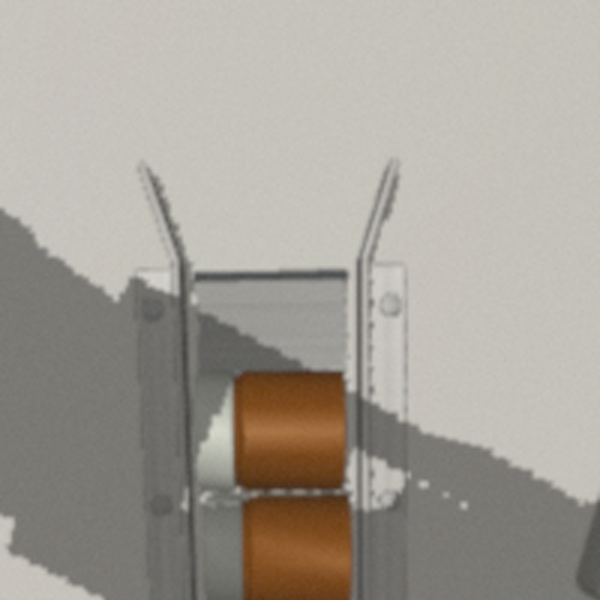

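```bash
cat > cyl.py <<'E'
from h import *
from scipy.optimize import least_squares
def cyl(P,a0=14.,z0=None):
    def res(x):
        n=np.array([-np.sin(x[0]),np.cos(x[0])]);s=P[:,:2]@n-x[1]
        return np.hypot(s,P[:,2]-x[2])-.021
    a0=np.radians(a0);n=np.array([-np.sin(a0),np.cos(a0)])
    r=least_squares(res,[a0,(P[:,:2]@n).mean(),z0 if z0 else .021],loss='soft_l1',f_scale=.001)
    a,o,z=r.x;A=np.array([np.cos(a),np.sin(a)]);t=P[:,:2]@A;lo,hi=np.percentile(t,[1,99]);n=np.array([-A[1],A[0]])
    return A*(lo+hi)/2+n*o, np.degrees(a),z,hi-lo,np.sqrt(np.mean(r.fun**2))
O=np.array([.6037,-.0204]);R=np.array([[.2419,-.9703],[.9703,.2419]])
def fr(c): return R@(np.asarray(c)[:2]-O)*1000
def unfr(x,y): return O+R.T@np.array([x,y])/1000
def load(t):
    q=np.load(t+".npz");i={k:q[k] for k in q.files};return i,i['d'],cloud(i,i['d'])
E
python3 - <<'E'
from cyl import *
i,d,C=load("w2");m0=d>0
for nm,(u0,u1,v0,v1) in dict(roller=(287,337,123,164),b2=(288,338,166,203),b1=(288,338,205,241)).items():
    M=np.zeros_like(m0);M[v0:v1,u0:u1]=1;P=C[M&m0&(C[...,2]>0.022)]
    c,a,z,l,e=cyl(P);print(nm,fr(c).round(1),round(a,1),round(z,4),round(l,4),round(e,5))
F=(C[...,:2]-O)@R.T*1000
M=m0&(abs(F[...,1])<15)&(C[...,2]<.015)
for x0 in range(-110,-56,4):
    k=M&(F[...,0]>=x0)&(F[...,0]<x0+4); 
    if k.sum(): print(x0+2,np.median(C[k][:,2]*1000).round(1),k.sum())
E
```

```text
roller [-41.4  -1.4] 14.3 0.021 0.0491 0.0008
b2 [1.8 0.1] 14.7 0.021 0.0513 0.00079
b1 [44.2 -0.4] 14.7 0.0211 0.0513 0.00079
-108 0.5 109
-104 0.3 106
-100 0.5 94
-96 1.0 103
-92 1.5 107
-88 2.4 109
-84 3.4 107
-80 4.3 95
-76 5.6 95
-72 6.4 109
-68 7.5 112
-64 8.5 85
-60 0.5 1
```

Row complete: jars at frame x = −41.4, 1.8 and 44.2 mm, and the flap profile rises to 8.5 mm, so the latch is up. Next I'll look at the right-hand loose jars.

jog_arm(rows=[{"dp":[-258,-157,20],"turn":[0,0,51],"grip":1},{"dp":[-258,-157,20],"turn":[0,0,51],"grip":1},{"dp":[-258,-157,20],"turn":[0,0,51],"grip":1},{"dp":[-258,-157,20],"turn":[0,0,51],"grip":1},{"dp":[-258,-157,20],"turn":[0,0,51],"grip":1},{"dp":[-258,-157,20],"turn":[0,0,51],"grip":1},{"dp":[-258,-157,20],"turn":[0,0,51],"grip":1},{"dp":[-258,-157,20],"turn":[0,0,51],"grip":1},{"dp":[-258,-157,20],"turn":[0,0,51],"grip":1}])

```text
time_s: 9.85
position: [0.5147, -0.3154, 0.2953]
tcp_rot: [[0.601, 0.8, -0.002], [0.8, -0.601, 0.002], [0.001, -0.003, -1.0]]
force: [-0.3, 1.1, -0.6]
opening: 1.0
```

```bash
python3 w.py w3
```

```text
9.85 [ 0.5147 -0.3154  0.2953] [ 0.55369896 -0.26431111  0.44703712]
```

View pics/w3.png

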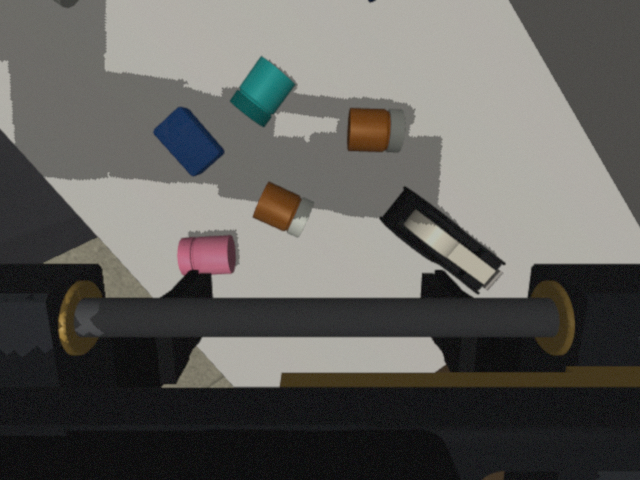

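The wrist view shows brown jars at (377,130) and (282,210), and the look-alikes teal (263,92) and pink (207,255). I'll fit the two brown jars and enlarge them to confirm.

```bash
python3 - <<'E'
from cyl import *
i,d,C=load("w3")
for nm,c0,a0 in [("R1",(.602,-.291),143),("R2",(.480,-.300),118)]:
    c=np.array(c0)
    for _ in range(2):
        P=C[(d>0)&(np.hypot(C[...,0]-c[0],C[...,1]-c[1])<.036)&(C[...,2]>.018)]
        c,a,z,l,e=cyl(P,a0)
    print(nm,c.round(4),round(a,1),round(z,4),round(l,4),round(e,5),len(P))
p=cv2.imread('pics/w3.png');cv2.imwrite('pics/w3z.png',cv2.resize(p[50:290,140:430],None,fx=2.5,fy=2.5,interpolation=cv2.INTER_CUBIC))
E
```

```text
R1 [ 0.5822 -0.3194] 143.4 0.3467 0.0492 0.15665 8155
R2 [ 0.4957 -0.2892] 147.3 0.3803 0.05 0.06317 49488
```

View pics/w3z.png

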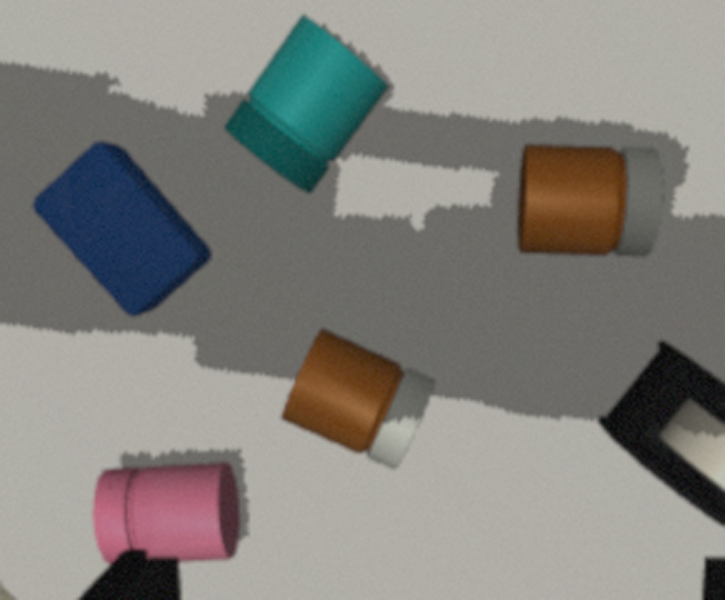

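Gripper points got into the fit, so I'll limit it by height.

```bash
python3 - <<'E'
from cyl import *
i,d,C=load("w3")
for nm,c0,a0 in [("R1",(.602,-.291),143),("R2",(.480,-.300),118)]:
    c=np.array(c0)
    for _ in range(2):
        P=C[(d>0)&(np.hypot(C[...,0]-c[0],C[...,1]-c[1])<.034)&(C[...,2]>.018)&(C[...,2]<.05)]
        c,a,z,l,e=cyl(P,a0)
    print(nm,c.round(4),round(a,1),round(z,4),round(l,4),round(e,5),len(P))
i,d,C=load("w3");print(np.median(C[100:110,480:500,2]))
E
```

```text
R1 [ 0.6003 -0.2959] 141.4 0.021 0.0511 0.00156 2379
R2 [ 0.4785 -0.3047] 118.1 0.0212 0.0508 0.00078 2050
0.00023733043999091263
```

jog_arm(rows=[{"dp":[67,57,50],"turn":[0,0,1.7],"grip":1},{"dp":[67,57,100],"turn":[0,0,1.7],"grip":1},{"dp":[67,57,150],"turn":[0,0,1.7],"grip":1},{"dp":[67,57,195],"turn":[0,0,1.7],"grip":1},{"dp":[67,57,195],"turn":[0,0,1.7],"grip":1},{"dp":[67,57,195],"turn":[0,0,1.7],"grip":1},{"dp":[67,57,195],"turn":[0,0,1.7],"grip":1}])

```text
time_s: 10.6
position: [0.6015, -0.2963, 0.1018]
tcp_rot: [[0.623, 0.782, -0.0], [0.782, -0.623, 0.0], [-0.0, -0.0, -1.0]]
force: [0.3, -0.5, 0.6]
opening: 0.998
```

jog_arm(rows=[{"dp":[0,0,40],"turn":[0,0,0],"grip":1},{"dp":[0,0,70],"turn":[0,0,0],"grip":1},{"dp":[0,0,82],"turn":[0,0,0],"grip":0.9},{"dp":[0,0,82],"turn":[0,0,0],"grip":0.5},{"dp":[0,0,82],"turn":[0,0,0],"grip":0.5},{"dp":[0,0,82],"turn":[0,0,0],"grip":0.5},{"dp":[0,0,82],"turn":[0,0,0],"grip":0.5},{"dp":[0,0,82],"turn":[0,0,0],"grip":0.5},{"dp":[0,0,82],"turn":[0,0,0],"grip":0.5},{"dp":[0,0,82],"turn":[0,0,0],"grip":0.5}])

```text
time_s: 11.6
position: [0.6013, -0.298, 0.0211]
tcp_rot: [[0.625, 0.78, 0.001], [0.78, -0.625, -0.001], [0.0, 0.002, -1.0]]
force: [-2.4, 0.9, 5.7]
opening: 0.596
```

jog_arm(rows=[{"dp":[0,0,-25],"turn":[0,0,0],"grip":0.5},{"dp":[0,0,-60],"turn":[0,0,0],"grip":0.5},{"dp":[15,-10,-90],"turn":[0,0,-7],"grip":0.5},{"dp":[203,-153,-110],"turn":[0,0,-52.7],"grip":0.5},{"dp":[203,-153,-110],"turn":[0,0,-52.7],"grip":0.5},{"dp":[203,-153,-110],"turn":[0,0,-52.7],"grip":0.5},{"dp":[203,-153,-110],"turn":[0,0,-52.7],"grip":0.5},{"dp":[203,-153,-110],"turn":[0,0,-52.7],"grip":0.5},{"dp":[203,-153,-110],"turn":[0,0,-52.7],"grip":0.5},{"dp":[203,-153,-110],"turn":[0,0,-52.7],"grip":0.5}])

```text
time_s: 12.6
position: [0.6083, -0.042, 0.1297]
tcp_rot: [[-0.245, 0.97, 0.0], [0.97, 0.245, -0.0], [-0.0, 0.0, -1.0]]
force: [-0.1, -0.2, -0.6]
opening: 0.6
```

jog_arm(rows=[{"dp":[0,0,0],"turn":[0,0,0],"grip":0.5},{"dp":[0,0,0],"turn":[0,0,0],"grip":0.5},{"dp":[0,0,0],"turn":[0,0,0],"grip":0.5}])

```text
time_s: 12.9
position: [0.6083, -0.0446, 0.1293]
tcp_rot: [[-0.24, 0.971, -0.0], [0.971, 0.24, -0.0], [0.0, -0.0, -1.0]]
force: [-0.5, -0.5, -0.3]
opening: 0.595
```

jog_arm(rows=[{"dp":[1,1,30],"turn":[0,0,0],"grip":0.5},{"dp":[1,1,50],"turn":[0,0,0],"grip":0.5},{"dp":[1,1,62],"turn":[0,0,0],"grip":0.5},{"dp":[1,1,68],"turn":[0,0,0],"grip":0.5},{"dp":[1,1,71],"turn":[0,0,0],"grip":0.5},{"dp":[1,1,71],"turn":[0,0,0],"grip":0.5}])

```text
time_s: 13.5
position: [0.6096, -0.0428, 0.0589]
tcp_rot: [[-0.242, 0.97, 0.001], [0.97, 0.242, -0.0], [-0.001, 0.001, -1.0]]
force: [-0.3, 0.3, -0.7]
opening: 0.593
```

jog_arm(rows=[{"dp":[0,0,1],"turn":[0,0,0],"grip":0.5},{"dp":[0,0,2],"turn":[0,0,0],"grip":0.5},{"dp":[0,0,2],"turn":[0,0,0],"grip":0.5}])

```text
time_s: 13.8
position: [0.61, -0.0429, 0.0583]
tcp_rot: [[-0.243, 0.97, 0.002], [0.97, 0.243, -0.001], [-0.002, 0.002, -1.0]]
force: [-1.2, -0.4, 5.5]
opening: 0.598
```

Contact at the expected height (5.5 N upward). Now I'll release and lift.

jog_arm(rows=[{"dp":[0,0,1],"turn":[0,0,0],"grip":0.64},{"dp":[0,0,1],"turn":[0,0,0],"grip":0.7},{"dp":[0,0,1],"turn":[0,0,0],"grip":0.75},{"dp":[0,0,1],"turn":[0,0,0],"grip":0.75},{"dp":[0,0,-20],"turn":[0,0,0],"grip":0.75},{"dp":[0,0,-60],"turn":[0,0,0],"grip":1},{"dp":[0,0,-100],"turn":[0,0,0],"grip":1}])

```text
time_s: 14.5
position: [0.6082, -0.0421, 0.1565]
tcp_rot: [[-0.242, 0.97, -0.003], [0.97, 0.242, 0.001], [0.001, -0.002, -1.0]]
force: [0.6, 0.4, 0.1]
opening: 0.853
```

jog_arm(rows=[{"dp":[-223,-190,37],"turn":[0,0,75.9],"grip":1},{"dp":[-223,-190,37],"turn":[0,0,75.9],"grip":1},{"dp":[-223,-190,37],"turn":[0,0,75.9],"grip":1},{"dp":[-223,-190,37],"turn":[0,0,75.9],"grip":1},{"dp":[-223,-190,37],"turn":[0,0,75.9],"grip":1},{"dp":[-223,-190,37],"turn":[0,0,75.9],"grip":1},{"dp":[-223,-190,37],"turn":[0,0,75.9],"grip":1},{"dp":[-223,-190,37],"turn":[0,0,75.9],"grip":1},{"dp":[-223,-190,37],"turn":[0,0,75.9],"grip":1},{"dp":[-223,-190,37],"turn":[0,0,75.9],"grip":1}])

```text
time_s: 15.5
position: [0.4785, -0.3049, 0.1193]
tcp_rot: [[0.882, 0.471, -0.0], [0.471, -0.882, 0.0], [-0.0, -0.0, -1.0]]
force: [0.6, 0.3, -0.1]
opening: 1.002
```

```bash
python3 - <<'E'
from rig import bot,vision
import cv2,numpy as np
p,d=vision.capture("top")
cv2.imwrite("pics/t3.png",cv2.resize(p[190:340,180:460],None,fx=2.8,fy=2.8)[:,:,::-1])
s=bot.read_state();print(s['position'],s['tcp_rot'].round(3))
E
```

```text
[ 0.47853193 -0.30469361  0.11931997] [[ 0.881  0.473 -0.   ]
 [ 0.473 -0.881  0.   ]
 [-0.    -0.    -1.   ]]
```

View pics/t3.png

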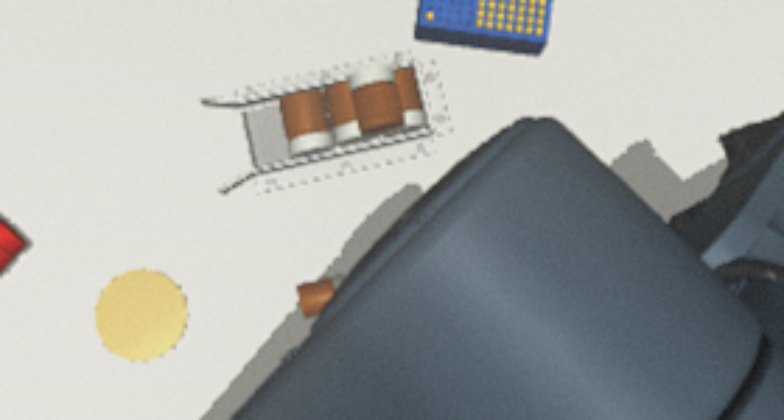

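The first upper jar is saddled at about (375,98) in the crop, the latch is still up, and the TCP is exactly over R2. I'll descend and grip.

jog_arm(rows=[{"dp":[0,0,40],"turn":[0,0,0],"grip":1},{"dp":[0,0,75],"turn":[0,0,0],"grip":1},{"dp":[0,0,98],"turn":[0,0,0],"grip":0.9},{"dp":[0,0,98],"turn":[0,0,0],"grip":0.5},{"dp":[0,0,98],"turn":[0,0,0],"grip":0.5},{"dp":[0,0,98],"turn":[0,0,0],"grip":0.5},{"dp":[0,0,98],"turn":[0,0,0],"grip":0.5},{"dp":[0,0,98],"turn":[0,0,0],"grip":0.5},{"dp":[0,0,98],"turn":[0,0,0],"grip":0.5},{"dp":[0,0,98],"turn":[0,0,0],"grip":0.5}])

```text
time_s: 16.55
position: [0.4793, -0.3051, 0.0229]
tcp_rot: [[0.882, 0.471, 0.002], [0.471, -0.882, -0.001], [0.001, 0.002, -1.0]]
force: [-0.3, 1.8, 6.6]
opening: 0.596
```

jog_arm(rows=[{"dp":[0,0,-25],"turn":[0,0,0],"grip":0.5},{"dp":[0,0,-60],"turn":[0,0,0],"grip":0.5},{"dp":[15,-10,-90],"turn":[0,0,-7],"grip":0.5},{"dp":[248,-212,-110],"turn":[0,0,-75.9],"grip":0.5},{"dp":[248,-212,-110],"turn":[0,0,-75.9],"grip":0.5},{"dp":[248,-212,-110],"turn":[0,0,-75.9],"grip":0.5},{"dp":[248,-212,-110],"turn":[0,0,-75.9],"grip":0.5},{"dp":[248,-212,-110],"turn":[0,0,-75.9],"grip":0.5},{"dp":[248,-212,-110],"turn":[0,0,-75.9],"grip":0.5},{"dp":[248,-212,-110],"turn":[0,0,-75.9],"grip":0.5}])

```text
time_s: 17.55
position: [0.599, 0.0044, 0.1322]
tcp_rot: [[-0.103, 0.995, 0.003], [0.995, 0.103, 0.001], [0.001, 0.003, -1.0]]
force: [0.1, -1.2, -1.5]
opening: 0.597
```

jog_arm(rows=[{"dp":[0,0,0],"turn":[0,0,0],"grip":0.5},{"dp":[0,0,0],"turn":[0,0,0],"grip":0.5},{"dp":[0,0,0],"turn":[0,0,0],"grip":0.5},{"dp":[0,0,0],"turn":[0,0,0],"grip":0.5}])

```text
time_s: 17.95
position: [0.5971, -0.0023, 0.1313]
tcp_rot: [[-0.088, 0.996, -0.001], [0.996, 0.088, -0.0], [0.0, -0.001, -1.0]]
force: [-0.3, -0.8, -0.6]
opening: 0.593
```

jog_arm(rows=[{"dp":[0,2,0],"turn":[0,0,-5],"grip":0.5},{"dp":[0,2,0],"turn":[0,0,-9],"grip":0.5},{"dp":[0,2,10],"turn":[0,0,-9],"grip":0.5},{"dp":[0,2,30],"turn":[0,0,-9],"grip":0.5},{"dp":[0,2,50],"turn":[0,0,-9],"grip":0.5},{"dp":[0,2,60],"turn":[0,0,-9],"grip":0.5},{"dp":[0,2,66],"turn":[0,0,-9],"grip":0.5},{"dp":[0,2,70],"turn":[0,0,-9],"grip":0.5},{"dp":[0,2,70],"turn":[0,0,-9],"grip":0.5}])

```text
time_s: 18.85
position: [0.5996, -0.0008, 0.0613]
tcp_rot: [[-0.246, 0.969, -0.0], [0.969, 0.246, 0.0], [0.0, -0.0, -1.0]]
force: [0.9, -0.5, -1.2]
opening: 0.596
```

jog_arm(rows=[{"dp":[0,0,1],"turn":[0,0,0],"grip":0.5},{"dp":[0,0,2],"turn":[0,0,0],"grip":0.5},{"dp":[0,0,2],"turn":[0,0,0],"grip":0.5}])

```text
time_s: 19.15
position: [0.5998, -0.0007, 0.0599]
tcp_rot: [[-0.246, 0.969, 0.001], [0.969, 0.246, -0.0], [-0.0, 0.001, -1.0]]
force: [-0.8, 0.3, -1.5]
opening: 0.593
```

jog_arm(rows=[{"dp":[0,0,1],"turn":[0,0,0],"grip":0.5},{"dp":[0,0,2],"turn":[0,0,0],"grip":0.5},{"dp":[0,0,2],"turn":[0,0,0],"grip":0.5}])

```text
time_s: 19.45
position: [0.5999, -0.0006, 0.0591]
tcp_rot: [[-0.247, 0.969, 0.001], [0.969, 0.247, -0.0], [-0.001, 0.001, -1.0]]
force: [-1.3, 0.4, 8.1]
opening: 0.592
```

Contact. Releasing now, then lifting and travelling to the left jar.

jog_arm(rows=[{"dp":[0,0,0],"turn":[0,0,0],"grip":0.64},{"dp":[0,0,0],"turn":[0,0,0],"grip":0.7},{"dp":[0,0,0],"turn":[0,0,0],"grip":0.75},{"dp":[0,0,0],"turn":[0,0,0],"grip":0.75},{"dp":[0,0,-20],"turn":[0,0,0],"grip":0.75},{"dp":[0,0,-60],"turn":[0,0,0],"grip":1},{"dp":[0,0,-110],"turn":[0,0,0],"grip":1},{"dp":[0,0,-160],"turn":[0,0,0],"grip":1},{"dp":[0,0,-200],"turn":[0,0,0],"grip":1}])

```text
time_s: 20.35
position: [0.6, -0.0007, 0.2603]
tcp_rot: [[-0.246, 0.969, 0.002], [0.969, 0.246, -0.0], [-0.001, 0.002, -1.0]]
force: [1.1, 0.3, 1.0]
opening: 0.974
```

```bash
python3 - <<'E'
from h import *
from rig import vision
for n in ["top","side"]:
    i=vision.camera_info(n);d=np.load(n+"0_d.npy");C=cloud(i,d)
    M=(d>0)&(C[...,2]>.06)&(C[...,0]>.3)&(C[...,0]<.9)&(C[...,1]>.2)&(C[...,1]<.9)
    P=C[M]
    for x0 in np.arange(.3,.9,.05):
        k=P[(P[:,0]>=x0)&(P[:,0]<x0+.05)]
        if len(k): print(n,round(x0,2),"ymin",k[:,1].min().round(3),"zmax",k[:,2].max().round(3),len(k))
E
```

```text
top 0.45 ymin 0.605 zmax 0.2 172
top 0.5 ymin 0.582 zmax 0.233 1221
top 0.55 ymin 0.584 zmax 0.233 929
top 0.6 ymin 0.619 zmax 0.158 5
top 0.65 ymin 0.442 zmax 0.322 1361
top 0.7 ymin 0.373 zmax 0.323 4922
top 0.75 ymin 0.2 zmax 0.614 24847
side 0.45 ymin 0.61 zmax 0.229 106
side 0.5 ymin 0.585 zmax 0.232 1419
side 0.55 ymin 0.589 zmax 0.232 1352
side 0.6 ymin 0.622 zmax 0.23 92
side 0.65 ymin 0.444 zmax 0.319 626
side 0.7 ymin 0.381 zmax 0.321 7492
side 0.75 ymin 0.2 zmax 0.846 99654
```

```bash
python3 - <<'E'
from cyl import *
from rig import vision
def go(C,d,c0,a0):
    c=np.array(c0)
    for _ in range(3):
        P=C[(d>0)&(np.hypot(C[...,0]-c[0],C[...,1]-c[1])<.036)&(C[...,2]>.015)&(C[...,2]<.05)]
        c,a,z,l,e=cyl(P,a0)
    return c.round(4),round(a,1),round(z,4),round(l,4),round(e,5)
p,d1=vision.capture("top"); cv2.imwrite("pics/t4.png",cv2.resize(p[190:300,120:360],None,fx=3.2,fy=3.2)[:,:,::-1])
pick={}
for n in ["top","side"]:
    i=vision.camera_info(n);d=np.load(n+"0_d.npy");C=cloud(i,d)
    for nm,c,a in [("left",(.570,.349),61),("R1",(.6,-.295),141),("R2",(.4785,-.304),118),("roller",(.559,.126),14)]:
        print(n,nm,go(C,d,c,a))
    M=(d>0)&(C[...,2]>.12)&(C[...,2]<.35)&(C[...,0]>.6)&(C[...,0]<.74)&(C[...,1]>.3)&(C[...,1]<.6)
    P=C[M]; b=P@np.array([.5,.866,0]); print(n,"min along jar axis rel jar",(b.min()-np.dot([.57,.348],[.5,.866])).round(4),P[b.argmin()].round(3))
E
```

```text
top left (array([0.57  , 0.3492]), np.float64(59.3), np.float64(0.0224), np.float64(0.0528), np.float64(0.00376))
top R1 (array([ 0.5996, -0.2943]), np.float64(141.6), np.float64(0.0222), np.float64(0.0512), np.float64(0.0036))
top R2 (array([ 0.4779, -0.3028]), np.float64(117.8), np.float64(0.0222), np.float64(0.0521), np.float64(0.0034))
top roller (array([0.5582, 0.1257]), np.float64(14.5), np.float64(0.0225), np.float64(0.0514), np.float64(0.00292))
top min along jar axis rel jar 0.145 [0.697 0.442 0.129]
side left (array([0.5725, 0.3528]), np.float64(59.4), np.float64(0.0201), np.float64(0.0529), np.float64(0.00428))
side R1 (array([ 0.602 , -0.2917]), np.float64(140.0), np.float64(0.0186), np.float64(0.0539), np.float64(0.00484))
side R2 (array([ 0.4797, -0.299 ]), np.float64(115.4), np.float64(0.0185), np.float64(0.0555), np.float64(0.0052))
side roller (array([0.5614, 0.1277]), np.float64(14.4), np.float64(0.0198), np.float64(0.0517), np.float64(0.00303))
side min along jar axis rel jar 0.1478 [0.699 0.444 0.179]
```

View pics/t4.png

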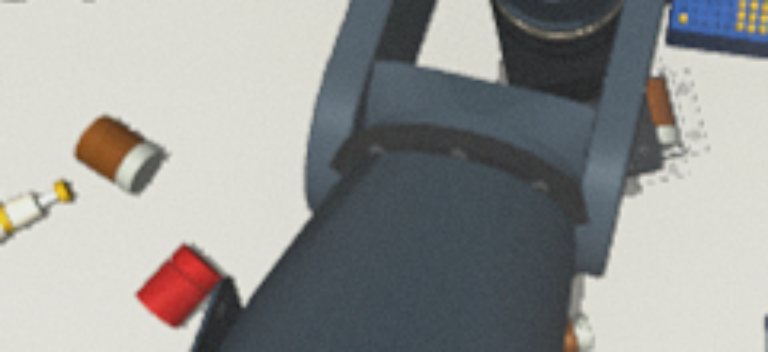

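jog_arm(rows=[{"dp":[345,57,0],"turn":[0,0,-45.3],"grip":1},{"dp":[345,57,0],"turn":[0,0,-45.3],"grip":1},{"dp":[345,57,0],"turn":[0,0,-45.3],"grip":1},{"dp":[345,57,0],"turn":[0,0,-45.3],"grip":1},{"dp":[345,57,0],"turn":[0,0,-45.3],"grip":1},{"dp":[345,57,0],"turn":[0,0,-45.3],"grip":1},{"dp":[345,57,0],"turn":[0,0,-45.3],"grip":1},{"dp":[345,57,0],"turn":[0,0,-45.3],"grip":1},{"dp":[345,57,0],"turn":[0,0,-45.3],"grip":1},{"dp":[345,57,0],"turn":[0,0,-45.3],"grip":1}])

```text
time_s: 21.4
position: [0.5696, 0.3467, 0.2568]
tcp_rot: [[-0.862, 0.507, -0.001], [0.507, 0.862, -0.001], [0.0, -0.001, -1.0]]
force: [0.4, -0.7, -0.6]
opening: 0.999
```

```bash
python3 w.py w4; python3 - <<'E'
from cyl import *
from rig import vision,bot
i,d,C=load("w4"); c=np.array([.5705,.348])
for _ in range(2):
    P=C[(d>0)&(np.hypot(C[...,0]-c[0],C[...,1]-c[1])<.034)&(C[...,2]>.018)&(C[...,2]<.05)]
    c,a,z,l,e=cyl(P,60)
print(c.round(4),round(a,1),round(z,4),round(l,4),round(e,5),len(P)); print(bot.read_state()['tcp_rot'].round(3))
# stack check
p,d=vision.capture("top"); cv2.imwrite("pics/t5.png",cv2.resize(p[190:300,220:380],None,fx=4,fy=4)[:,:,::-1])
p,d=vision.capture("side"); cv2.imwrite("pics/s5.png",cv2.resize(p[230:340,250:420],None,fx=4,fy=4)[:,:,::-1])
E
```

```text
21.4 [0.5696 0.3467 0.2568] [0.51243205 0.37907334 0.40858615]
[0.5695 0.3487] 58.8 0.021 0.0511 0.00075 2500
[[-0.861  0.508 -0.001]
 [ 0.508  0.861 -0.001]
 [ 0.    -0.001 -1.   ]]
```

View pics/w4.png

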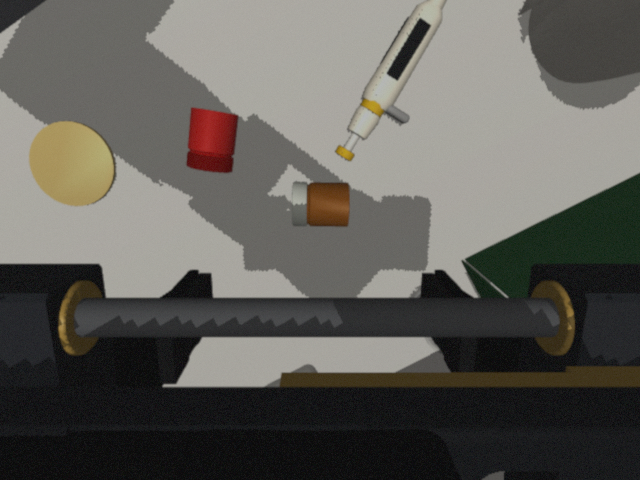

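View pics/t5.png

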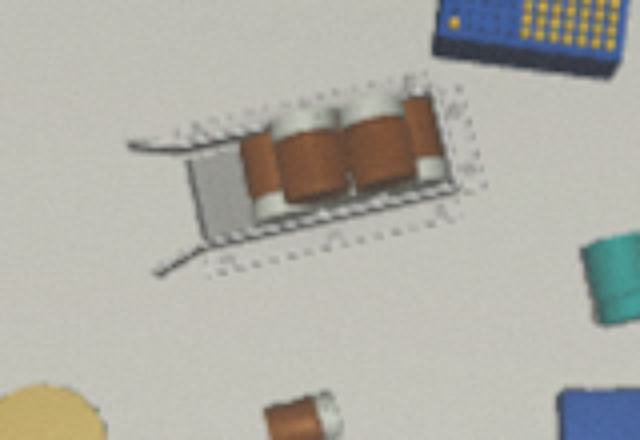

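View pics/s5.png

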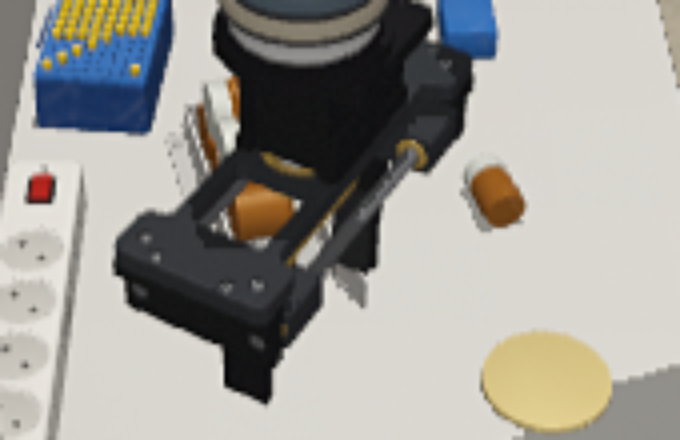

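Both middle jars are seated, at (310,155) and (378,140) in the crop. The last jar is centred at (320,204) in the wrist view and is 51 mm long, so it is full size. I'll descend and grip it.

jog_arm(rows=[{"dp":[1,2,50],"turn":[0,0,0],"grip":1},{"dp":[1,2,100],"turn":[0,0,0],"grip":1},{"dp":[1,2,150],"turn":[0,0,0],"grip":1},{"dp":[1,2,190],"turn":[0,0,0],"grip":1},{"dp":[1,2,220],"turn":[0,0,0],"grip":1},{"dp":[1,2,235],"turn":[0,0,0],"grip":0.9},{"dp":[1,2,235],"turn":[0,0,0],"grip":0.5},{"dp":[1,2,235],"turn":[0,0,0],"grip":0.5},{"dp":[1,2,235],"turn":[0,0,0],"grip":0.5},{"dp":[1,2,235],"turn":[0,0,0],"grip":0.5}])

```text
time_s: 22.55
position: [0.5713, 0.3505, 0.0246]
tcp_rot: [[-0.862, 0.507, 0.004], [0.507, 0.862, 0.001], [-0.002, 0.003, -1.0]]
force: [-0.1, -0.0, 0.2]
opening: 0.629
```

jog_arm(rows=[{"dp":[0,0,0],"turn":[0,0,0],"grip":0.5},{"dp":[0,0,0],"turn":[0,0,0],"grip":0.5}])

```text
time_s: 22.75
position: [0.571, 0.3504, 0.0244]
tcp_rot: [[-0.862, 0.506, 0.003], [0.506, 0.862, 0.001], [-0.002, 0.002, -1.0]]
force: [0.0, -0.7, 6.5]
opening: 0.595
```

jog_arm(rows=[{"dp":[0,0,-30],"turn":[0,0,0],"grip":0.5},{"dp":[0,0,-70],"turn":[0,0,0],"grip":0.5},{"dp":[0,0,-110],"turn":[0,0,0],"grip":0.5},{"dp":[0,0,-150],"turn":[0,0,0],"grip":0.5}])

```text
time_s: 23.15
position: [0.5694, 0.3499, 0.1738]
tcp_rot: [[-0.862, 0.506, -0.001], [0.506, 0.862, -0.0], [0.001, -0.001, -1.0]]
force: [1.0, 0.5, -1.2]
opening: 0.592
```

jog_arm(rows=[{"dp":[-217,-305,0],"turn":[0,0,45.6],"grip":0.5},{"dp":[-217,-305,0],"turn":[0,0,45.6],"grip":0.5},{"dp":[-217,-305,0],"turn":[0,0,45.6],"grip":0.5},{"dp":[-217,-305,0],"turn":[0,0,45.6],"grip":0.5},{"dp":[-217,-305,0],"turn":[0,0,45.6],"grip":0.5},{"dp":[-217,-305,0],"turn":[0,0,45.6],"grip":0.5},{"dp":[-217,-305,0],"turn":[0,0,45.6],"grip":0.5},{"dp":[-217,-305,0],"turn":[0,0,45.6],"grip":0.5},{"dp":[-217,-305,0],"turn":[0,0,45.6],"grip":0.5},{"dp":[-217,-305,0],"turn":[0,0,45.6],"grip":0.5}])

```text
time_s: 24.15
position: [0.6021, -0.0231, 0.1724]
tcp_rot: [[-0.24, 0.971, -0.001], [0.971, 0.24, 0.001], [0.001, -0.0, -1.0]]
force: [-1.0, -0.1, -1.3]
opening: 0.6
```

jog_arm(rows=[{"dp":[0,0,0],"turn":[0,0,0],"grip":0.5},{"dp":[0,0,0],"turn":[0,0,0],"grip":0.5},{"dp":[0,0,0],"turn":[0,0,0],"grip":0.5}])

```text
time_s: 24.45
position: [0.6023, -0.0215, 0.1725]
tcp_rot: [[-0.243, 0.97, -0.0], [0.97, 0.243, 0.0], [0.0, -0.0, -1.0]]
force: [-0.5, -0.5, -1.7]
opening: 0.593
```

jog_arm(rows=[{"dp":[-1,1,20],"turn":[0,0,0],"grip":0.5},{"dp":[-1,1,40],"turn":[0,0,0],"grip":0.5},{"dp":[-1,1,55],"turn":[0,0,0],"grip":0.5},{"dp":[-1,1,65],"turn":[0,0,0],"grip":0.5},{"dp":[-1,1,70],"turn":[0,0,0],"grip":0.5},{"dp":[-1,1,72],"turn":[0,0,0],"grip":0.5},{"dp":[-1,1,72],"turn":[0,0,0],"grip":0.5}])

```text
time_s: 25.15
position: [0.604, -0.0236, 0.1007]
tcp_rot: [[-0.242, 0.97, 0.001], [0.97, 0.242, -0.0], [-0.0, 0.001, -1.0]]
force: [0.5, 0.3, 0.1]
opening: 0.596
```

jog_arm(rows=[{"dp":[0,0,1],"turn":[0,0,0],"grip":0.5},{"dp":[0,0,2],"turn":[0,0,0],"grip":0.5},{"dp":[0,0,2],"turn":[0,0,0],"grip":0.5}])

```text
time_s: 25.45
position: [0.6038, -0.0237, 0.0988]
tcp_rot: [[-0.241, 0.97, 0.001], [0.97, 0.241, -0.0], [-0.0, 0.0, -1.0]]
force: [0.1, 0.6, -1.0]
opening: 0.594
```

jog_arm(rows=[{"dp":[0,0,1],"turn":[0,0,0],"grip":0.5},{"dp":[0,0,1],"turn":[0,0,0],"grip":0.5},{"dp":[0,0,1],"turn":[0,0,0],"grip":0.5}])

```text
time_s: 25.75
position: [0.6042, -0.0237, 0.0982]
tcp_rot: [[-0.241, 0.97, 0.001], [0.97, 0.241, -0.0], [-0.0, 0.001, -1.0]]
force: [-0.7, 0.8, 5.2]
opening: 0.595
```

jog_arm(rows=[{"dp":[0,0,0],"turn":[0,0,0],"grip":0.62},{"dp":[0,0,0],"turn":[0,0,0],"grip":0.66},{"dp":[0,0,0],"turn":[0,0,0],"grip":0.72},{"dp":[0,0,0],"turn":[0,0,0],"grip":0.78},{"dp":[0,0,0],"turn":[0,0,0],"grip":0.78},{"dp":[0,0,-20],"turn":[0,0,0],"grip":0.8},{"dp":[0,0,-60],"turn":[0,0,0],"grip":1},{"dp":[0,0,-110],"turn":[0,0,0],"grip":1},{"dp":[0,0,-160],"turn":[0,0,0],"grip":1},{"dp":[0,0,-210],"turn":[0,0,0],"grip":1}])

```text
time_s: 26.75
position: [0.6032, -0.0236, 0.3092]
tcp_rot: [[-0.241, 0.97, -0.0], [0.97, 0.241, 0.0], [0.0, -0.0, -1.0]]
force: [0.8, 0.1, 0.5]
opening: 0.984
```

jog_arm(rows=[{"dp":[0,0,-40],"turn":[0,0,0],"grip":1},{"dp":[0,0,-60],"turn":[0,0,0],"grip":1},{"dp":[0,0,-60],"turn":[0,0,0],"grip":1},{"dp":[0,0,-60],"turn":[0,0,0],"grip":1}])

```text
time_s: 27.15
position: [0.6031, -0.0235, 0.3666]
tcp_rot: [[-0.241, 0.97, -0.001], [0.97, 0.241, 0.0], [0.001, -0.001, -1.0]]
force: [-0.6, -0.3, -0.8]
opening: 0.997
```

```bash
python3 w.py w5
```

```text
27.15 [ 0.6031 -0.0235  0.3666] [0.58673023 0.03904292 0.51839172]
```

View pics/w5.png

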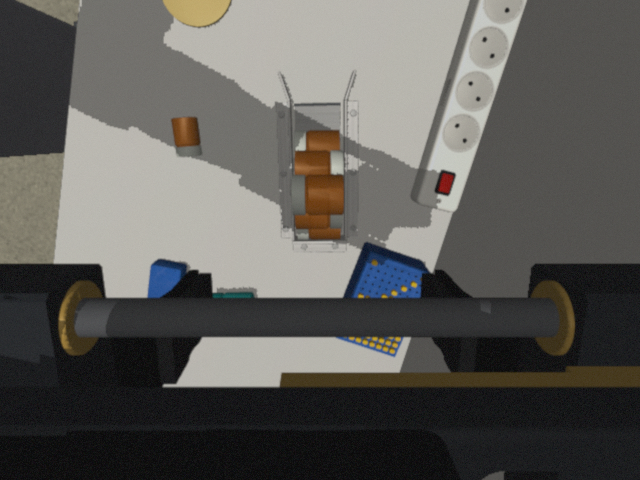

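The pyramid stands: top jar at (318,195), with one middle jar on each side of it at (318,163) and (318,222). I'll check heights and latch, then move the arm aside to check the bystanders.

```bash
python3 - <<'E'
from cyl import *
i,d,C=load("w5");F=(C[...,:2]-O)@R.T*1000;m=(d>0)&(abs(F[...,1])<24)&(C[...,2]<.13)
for nm,x,z0,zl in [("top",1.6,.094,.102),("mid_latch",-20,.057,.06),("mid_stop",23,.057,.06),("roller",-42,.021,.025),("b1",44,.021,.025)]:
    P=C[m&(abs(F[...,0]-x)<20)&(C[...,2]>zl)&(C[...,2]<z0+.025)]
    if len(P)<40: print(nm,len(P));continue
    c,a,z,l,e=cyl(P,14,z0);print(nm,fr(c).round(1),round(a,1),round(z,4),round(l,4),round(e,5),len(P))
for x0 in range(-96,-60,6):
    k=m&(abs(F[...,1])<15)&(F[...,0]>=x0)&(F[...,0]<x0+6)&(C[...,2]<.015)
    if k.sum(): print(x0+3,np.median(C[k][:,2]*1000).round(1))
E
```

```text
top [-0.5  0.1] 14.5 0.0922 0.0466 0.00084 1677
mid_latch [-23.2   0.1] 13.7 0.0571 0.0475 0.00085 910
mid_stop [22.  0.] 15.1 0.0571 0.047 0.00074 598
roller [-44.9  -0.6] 15.1 0.0211 0.0463 0.00093 711
b1 [43.5 -0.1] 14.3 0.0213 0.0475 0.00069 424
-93 1.2
-87 2.7
-81 4.2
-75 5.8
-69 7.3
-63 8.5
```

jog_arm(rows=[{"dp":[150,-150,0],"turn":[0,0,0],"grip":1},{"dp":[150,-150,0],"turn":[0,0,0],"grip":1},{"dp":[150,-150,0],"turn":[0,0,0],"grip":1},{"dp":[150,-150,0],"turn":[0,0,0],"grip":1},{"dp":[150,-150,0],"turn":[0,0,0],"grip":1},{"dp":[150,-150,0],"turn":[0,0,0],"grip":1},{"dp":[150,-150,0],"turn":[0,0,0],"grip":1},{"dp":[150,-150,0],"turn":[0,0,0],"grip":1}])

```text
time_s: 28.0
position: [0.4235, 0.0849, 0.3669]
tcp_rot: [[-0.24, 0.971, -0.0], [0.971, 0.24, -0.0], [-0.0, -0.0, -1.0]]
force: [0.2, 0.2, 0.3]
opening: 1.001
```

```bash
python3 - <<'E'
from rig import bot,vision
import cv2
p,_=vision.capture("top");q,_=vision.capture("side")
cv2.imwrite("pics/t6.png",p[:,:,::-1]);cv2.imwrite("pics/s6.png",cv2.resize(q[190:350,230:420],None,fx=3.5,fy=3.5)[:,:,::-1])
E
```

```text
(no output)
```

View pics/t6.png

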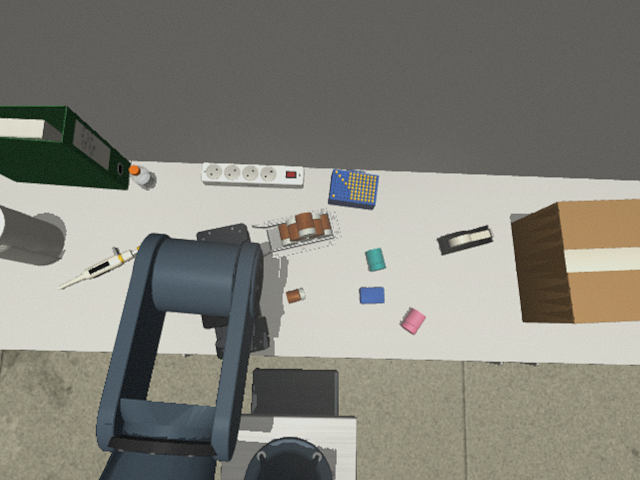

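View pics/s6.png

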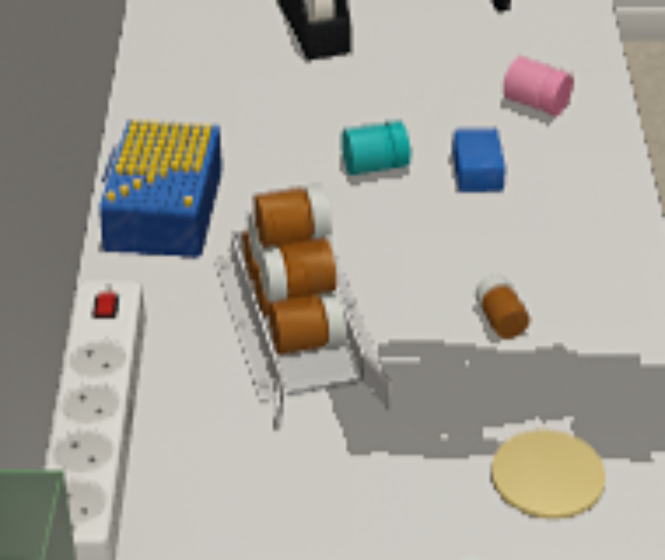

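```bash
python3 -c "
from rig import bot
print(bot.hand_in(), bot.read_state()['time_s'])"
```

```text
the job is handed in; nothing more can be done
the job is handed in; nothing more can be done
```

The pyramid is finished and the job is handed in, with about 28 s of the 72 s used.

**What I did:** I centred the roller on the bench by sliding it sideways, gripped by its ends but not lifted. I then pushed it in over the latch until the row was snug against the end stop, with 8 N on the tool. The three brown full-size jars went on top, each set down with light contact (5–8 N).

**Last checks from the wrist camera:**

| Part | Frame x (mm) | Centre height (mm) | Nominal height (mm) |
|---|---|---|---|
| Bottom row (base_1, roller) | 43.5, −44.9 | 21 | 21 |
| Middle jars | 22.0, −23.2 | 57 | 57 |
| Top jar | −0.5 | 92 | 94 |

- **Latch:** it is up, and the flap profile still rises to 8.5 mm.
- **Alignment:** the measured jar axes are within about 1° of the row direction.
- **Bystanders:** in the last top view the small jar, the teal and pink look-alikes, blue block, tip rack, tape dispenser, bottle and power strip look unmoved. The last side view shows the dish in place.

**What disagreed:**
- The bottom row spread by about 3 mm under the load, into its play against the latch, so the top jar sits about 2 mm below nominal.
- base_2 was hidden by the top jar in the last measurement, so its final position was not measured.
- The red look-alike was hidden by the arm in the last picture. It was last seen unmoved just before I picked up the left-hand jar.
- The two middle jars have their caps facing the opposite way to the row.

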